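# Unhitch the hold-down bar of the medicine tray and hold it up

### The job

Free the medicine tray for emptying: pull the spring latch of the bar's coupler sideways, away from the coupler, until you feel it come to its stop, then lift the bar off the ball stud and raise its coupler end at least 7 cm above where it sat. The bar falls back if let go, so finish while still holding it up, keeping the grip; leave the cartons in the tray and everything else on the worktop where they are.

Things in the scene. Friction and masses are not known exactly. Their poses are not given: they have to be found in the camera images.
- tray: Grey plastic tray 200 (x) x 150 (y) x 8 mm with 14 mm high rims, screwed to the worktop. Origin: centre of its underside, on the worktop. Its x runs along the hold-down bar from the ball stud (near end, about 32 mm across, at x = -72 mm) to the hinge cheeks (far end, x = +82 mm, 61 mm high); its y is the way the latch is pulled; z up.
- ball (a point): Top of the steel ball stud on the tray, 52 mm above the worktop, under the coupler.
- bar_pivot (a point): Centre of the hinge on which the bar turns: tray frame (82, 0, 49) mm; the hinge axis is the tray's y axis. The bar turns up by at most 1.0 rad.
- hold_bar: Aluminium bar 26 mm wide, 9 mm thick, over the cartons, with a dark steel coupler 48 x 48 mm (66 mm above the worktop) at its free end, 154 mm from the hinge. Origin on the hinge axis; axes as the tray's while down. Weighs 0.2 to 0.55 kg with the latch; falls shut when let go. The latch's pawl hooks under the ball and locks it down until pulled at least 9 mm.
- coupler (a point): Centre of the top of the coupler at the bar's free end, tray frame (-72, 0, 62) mm while the bar is down.
- latch (a joint): Slide of the spring latch in the coupler, m: 0 closed, 0.012 pulled against its stop, growing along the tray's +y, away from the coupler. The spring needs 3.5 N to start and 8 N at the stop, and shuts the latch when let go. Once the bar is off the ball it may spring back.
- latch_grip (a point): Centre of the disc (28 mm diameter, 12 mm thick) atop the latch's upright black paddle: grip it here from above, fingers closing along the tray's y onto its flat faces; it can turn between them as the bar rises. Tray frame (-72, 70, 86) mm at rest. The coupler's side is 46 mm away; the flat rod that joins them runs 60 mm below this point. Moves with latch and bar.
- carton_l: Medicine carton 98 x 56 x 24 mm lying in the tray on the latch's side, partly under the bar. Loose; must stay. Origin: centre of its underside.
- carton_r: Medicine carton 88 x 53 x 26 mm lying in the tray on the other side, partly under the bar. Loose; must stay. Origin: centre of its underside.
- mouse: Black computer mouse 108 x 58 x 37 mm beside the tray on the latch's side. Bystander. Origin: centre of its underside.
- bottle: White screw-cap pill bottle, 42 mm diameter, 66 mm high, beside the tray on the side away from the latch. Bystander. Origin: centre of its underside.
- stapler: Desk stapler 135 x 34 x 50 mm at the left. Bystander. Origin: centre of its underside.
- calculator: Desk calculator 142 x 98 x 17 mm at the right. Bystander. Origin: centre of its underside.
- mug: Spotted mug 82 mm across, 91 mm high, at the back between monitor and printer. Bystander. Origin: centre of its underside.

How it is judged:
On the way, in this order (a step that is already met when the one before it is completed fails the run):
1. the latch is pulled to its stop while the bar still lies on the ball (value of joint latch above 0.009 m and z of coupler in the frame of tray below 0.07 m), for 0.1 s.
2. the coupler is lifted clear of the ball, held by the fingers (z of coupler in the frame of tray above 0.102 m and contact force between the fingers and hold_bar above 0.5 N), for 0.1 s.
At the end, for the whole second after the job is handed in: The coupler is at least 65 mm higher than when it sat on the ball, still (under 0.15 rad/s), borne by the robot's fingers (over 0.5 N) and not by the cartons (z of coupler in the frame of tray above 0.127 m and contact force between the fingers and hold_bar above 0.5 N and angular speed of hold_bar below 0.15 rad/s and contact force between hold_bar and carton_l below 0.2 N and contact force between hold_bar and carton_r below 0.2 N); the arm keeps its last pose, push and grip.
It fails at once if a carton in the tray is displaced by more than 20 mm (distance of any of carton_l, carton_r from where it was at the start of the episode above 0.02 m).
It fails at once if a bystander is displaced by more than 25 mm (distance of any of mouse, bottle, stapler, calculator, mug from where it was at the start of the episode above 0.025 m).
It also fails if it takes over 35 s, if anything falls off the work surface, if the arm or the gripper's body presses on something with over 40 N, if the wrist force passes 120 N, or if a joint passes its speed limit or range.

### The arm

A 6-joint arm with a two-finger parallel gripper is mounted at the origin on a cart in front of the work surface, level with it; the furniture and walls round the work are solid. World frame = base frame: x ahead of the robot, y to its left, z up, the work surface at z = 0. Lengths are in m, angles in rad, forces in N, time in s.
With the tool pointing down it reaches from about 0.425 to 0.95 m from the base axis. Payload 14.7 kg.
Tool frame: the origin (TCP) lies midway between the tips of the shut fingers; the grasp point (between the pads) lies 19 mm behind it; z points along the fingers, y is the line along which they close (so a half turn about z gives the same grasp; the last joint's range is limited). The gripper opens to 85 mm and grips with 20 to 120 N. Pads are 22 mm wide; open, the fingers measure 114 mm over their backs; the gripper's body (76 mm by 85 mm) begins 54 mm behind the grasp point. The pads swing forward as they close: fully open they stand 13 mm farther back than shut.
Start: joints at [-1.211, 0.48, 1.596, -0, 1.065, -0.047], TCP at [0.257, -0.597, 0.231] pointing down, gripper open.
Joint ranges: [-2.75, 2.75], [-0.82, 2.05], [0.23, 2.67], [-1.56, 4.7], [0.09, 2.69], [-2.92, 2.92]. Speed limits (rad/s): [1.89, 1.89, 2.39, 3.01, 3.01, 3.01].

### API

Orientations are given as a rotation vector (axis times angle).
In Python, from cell import telemetry, imaging, order gives the robot as it stands. The module is installed in compiled form; this text tells all that it offers.
- The arm moves only by the tool apply_moves, never from a script. Its argument "steps" is a list of rows, each a list of 7 numbers: the opening, from 0 (shut) to 1 (fully open), then the shift along the tool's x, y, z normalised to -1 to 1, where 1 is 0.2 m, then the turn, a rotation vector about the tool's x, y, z normalised to -1 to 1, where 1 is 180 degrees. In form: [[claw, x, y, z, rx, ry, rz], ...]. A call has 1 to 20 rows; each row is the pose to reach, as a shift and turn from the pose commanded when the call began, along the tool's axes at that moment, turning the shorter way round; what a row does not reach only later rows make up. A row lasts 1/10 s, in which the tool goes at most 50 mm and 8.59 degrees, less where a joint would pass 70% of its speed; a pose out of reach is approached as far as the arm can. A call with a number of a shift or a turn outside -1 to 1 is refused whole. A call with a gripper value outside its range is refused whole. The fingers move at their own pace and stop on an object; "force" is the grip in N (left out, the last holds). Time passes only in rows, so rows that repeat a pose let the fingers close. It gives the time, the measured TCP pose, the force, the opening and the grip force at its end, in the units of the state.
- telemetry.state(): the state, without advancing time (a new reading comes with each control period).
- imaging.snapshot(name): name is "side" or "top"; returns a dict with "frame" (480x640x3 uint8, blue, green, red), "mtx" (3x3 intrinsics, pixels), "R" (3x3) and "t" (3): a world point X has camera coordinates R X + t. Camera axes: x right, y down, z forward; pixel columns grow to the right and rows downward; lengths in m; the calibration is good to about 2 mm. A picture is of the moment at which its call begins. There is no depth.
- order.job_done(): hands the job in; it is judged then, once.
Trained networks look in the newest picture that a camera, given by its name, has taken for a name from the list of things; names that differ only in an ending like _2 or _b are one class to them, and where a whole thing is asked for, a point or a joint stands for the part that bears it (a point fixed in the world has none). Each returns a list of dicts, best first, with "confidence" (0 to 1); they miss things now and then, are a little off and sometimes report something else, mostly with a low value. They report only what shows in the picture. A call takes as long as a camera call.
- imaging.look_for(target, camera): "centre" ([x, y, z] in m, in the coordinates of the camera as it stood for that picture, good to about 4 mm: the middle of the surface that is visible of it).
- imaging.masks_of(target, camera): "mask" (480x640 bool, what is visible of it).
The state is a dict: "time_s": time; "qpos": joint angles; "dq": joint speeds; "joint_torque": joint torques, N m; "tcp_pos": TCP position; "tool_rot": TCP orientation; "force": force on the tool from outside, world axes, zero at the start; "wrist_torque": the same for the moment, N m; "finger_gap": finger opening in m; "gripper_force": force on a finger pad.
Only numpy, scipy, OpenCV 4.12 (cv2) and the standard library are available. Lean on these libraries where they do the work, as an engineer would, in place of code of your own. Each camera call takes 0.05 s, during which the arm holds its last target. There are 200 camera calls.

## Working session

There is one attempt and no reset: what is moved stays moved. The work goes in short steps, Python scripts to look and compute and a tool call to move; the robot and the scene stay as the last step left them, time stands still between calls to the robot, and variables do not carry over. Pictures are saved under pics/ and viewed, at most 10 in all, crops included, and the job is handed in when it is done.

Besides the shell and the picture viewer there is one more tool, called after "Call:" as a command line: name --pt "numbers of a row" for each row, then --argument value for the rest. apply_moves: Moves the arm, as the interface text tells. Its arguments: {"type":"object","properties":{"steps":{"type":"array","items":{"type":"array","items":{"type":"number","minimum":-1,"maximum":1}}},"force":{"type":"number"}},"required":["steps"]}

```bash
mkdir -p pics; cat > h.py <<'E'
import numpy as np, cv2
from scipy.spatial.transform import Rotation as Ro
from cell import telemetry, imaging, order
def w(s,c): return s["R"].T@(np.array(c)-s["t"])
def px(s,X):
    c=s["R"]@np.array(X)+s["t"]; p=s["mtx"]@c; return p[:2]/p[2]
def ray(s,u,v):
    d=s["R"].T@np.linalg.solve(s["mtx"],[u,v,1]); o=-s["R"].T@s["t"]; return o,d
def atz(s,u,v,z):
    o,d=ray(s,u,v); return o+d*(z-o[2])/d[2]
E
python3 - <<'E'
from h import *
np.set_printoptions(precision=4,suppress=True)
st=telemetry.state(); print(st)
for n in("top","side"):
    s=imaging.snapshot(n); cv2.imwrite(f"pics/{n}0.png",s["frame"]); print(n,s["mtx"][0],-s["R"].T@s["t"])
    for t in("tray","ball","hold_bar","coupler","latch_grip","bar_pivot","carton_l","carton_r","mouse","bottle"):
        r=imaging.look_for(t,n)[:2]
        print(n,t,[(w(s,a["centre"]).round(3),px(s,w(s,a["centre"])).round(),round(a["confidence"],2)) for a in r])
E
```

```text
{'time_s': 0.0, 'qpos': array([-1.2106,  0.4808,  1.5969,  0.    ,  1.0651, -0.0466]), 'dq': array([ 0.0004,  0.0012, -0.0015,  0.0006,  0.0017,  0.    ]), 'joint_torque': array([  0.0015, -95.0636, -43.0176,  -0.0001,   0.0119,  -0.    ]), 'tcp_pos': array([ 0.2571, -0.5965,  0.2307]), 'tool_rot': array([-3.0756, -0.6343,  0.0003]), 'force': array([-0.0493, -0.107 , -0.6321]), 'wrist_torque': array([-0.0033,  0.0153,  0.0081]), 'gripper_force': 0.0, 'finger_gap': 0.0852256392791325}
top [585.3864   0.     315.134 ] [ 0.3982 -0.0297  1.8252]
top tray [(array([0.514, 0.056, 0.011]), array([295., 278.]), 0.6), (array([0.475, 0.118, 0.043]), array([274., 290.]), 0.51)]
top ball [(array([0.515, 0.056, 0.012]), array([295., 278.]), 0.6)]
top hold_bar [(array([0.491, 0.056, 0.059]), array([294., 285.]), 0.78), (array([0.513, 0.055, 0.014]), array([295., 278.]), 0.41)]
top coupler [(array([0.496, 0.056, 0.058]), array([294., 283.]), 0.88), (array([0.514, 0.058, 0.01 ]), array([294., 278.]), 0.35)]
top latch_grip []
top bar_pivot [(array([0.514, 0.056, 0.01 ]), array([294., 278.]), 0.95)]
to
[... 788 characters left out ...]
 0.073]), array([366., 285.]), 0.64), (array([0.551, 0.011, 0.038]), array([345., 255.]), 0.62)]
side bar_pivot [(array([0.511, 0.082, 0.022]), array([355., 281.]), 0.71)]
side carton_l [(array([0.548, 0.011, 0.037]), array([346., 255.]), 0.65), (array([0.555, 0.099, 0.032]), array([337., 280.]), 0.59)]
side carton_r [(array([0.548, 0.011, 0.037]), array([346., 255.]), 0.65), (array([0.555, 0.099, 0.032]), array([337., 280.]), 0.59)]
side mouse [(array([0.536, 0.213, 0.026]), array([335., 318.]), 0.56), (array([0.471, 0.135, 0.073]), array([368., 285.]), 0.28)]
side bottle [(array([ 0.531, -0.052,  0.046]), array([356., 238.]), 0.77), (array([0.508, 0.08 , 0.024]), array([356., 280.]), 0.6)]
```

View pics/top0.png

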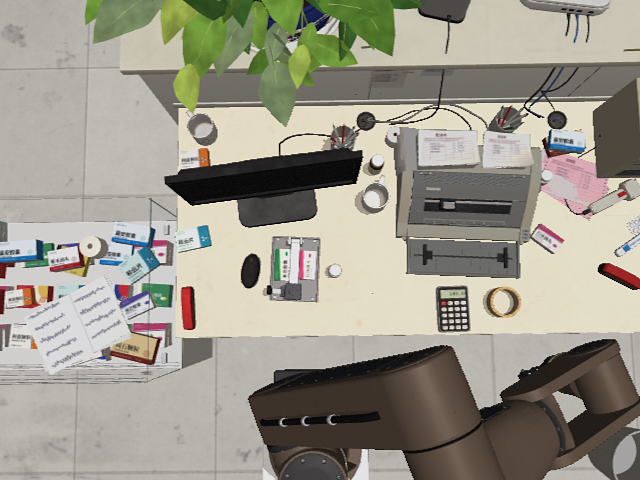

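View pics/side0.png

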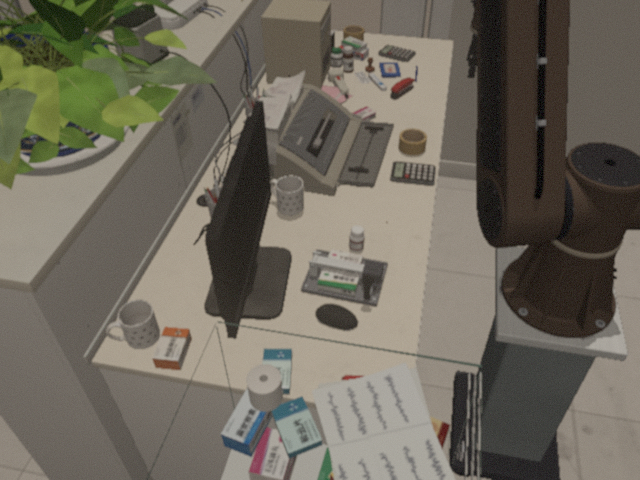

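```bash
python3 - <<'E'
from h import *
np.set_printoptions(precision=4,suppress=True)
s=imaging.snapshot("top")
for t,z in(("tray",.012),("coupler",.063),("carton_l",.025),("mouse",.02),("latch_grip",.086)):
    for r in imaging.masks_of(t,"top")[:2]:
        m=r["mask"].astype(np.uint8); p=cv2.findNonZero(m)
        b=cv2.boxPoints(cv2.minAreaRect(p)); print(t,round(r["confidence"],2),m.sum(),cv2.boundingRect(p)); print(np.array([atz(s,*q,z)[:2] for q in b]))
c=s["frame"][225:315,230:350]; c=cv2.resize(c,None,fx=6,fy=6,interpolation=cv2.INTER_CUBIC)
S=imaging.snapshot("side"); d=S["frame"][230:335,290:400]
d=cv2.resize(d,None,fx=5,fy=5,interpolation=cv2.INTER_CUBIC)
cv2.imwrite("pics/c1.png",c); cv2.imwrite("pics/d1.png",d)
for r in imaging.masks_of("latch_grip","side")[:2]:
    p=cv2.findNonZero(r["mask"].astype(np.uint8)); print("side latch",r["confidence"],cv2.boundingRect(p))
E
```

```text
tray 0.83 2166 (267, 236, 54, 66)
[[ 0.4454  0.1435]
 [ 0.648   0.1352]
 [ 0.6396 -0.0255]
 [ 0.4374 -0.0153]]
coupler 0.91 820 (267, 238, 35, 62)
[[0.6333 0.1363]
 [0.6318 0.0329]
 [0.4472 0.0348]
 [0.4485 0.137 ]]
carton_l 0.97 481 (299, 250, 18, 30)
[[ 0.5108  0.0455]
 [ 0.6001  0.0387]
 [ 0.5959 -0.0132]
 [ 0.5066 -0.0061]]
carton_l 0.69 459 (274, 249, 17, 32)
[[0.5085 0.1211]
 [0.6057 0.1137]
 [0.6016 0.0657]
 [0.5044 0.0734]]
mouse 0.95 519 (241, 254, 20, 34)
[[0.4929 0.2282]
 [0.5959 0.2077]
 [0.5843 0.1539]
 [0.4815 0.1748]]
latch_grip 0.67 2202 (267, 236, 54, 66)
[[ 0.4444  0.1362]
 [ 0.6379  0.1292]
 [ 0.6306 -0.0269]
 [ 0.4374 -0.018 ]]
side latch 0.54 (362, 275, 12, 25)
```

View pics/c1.png

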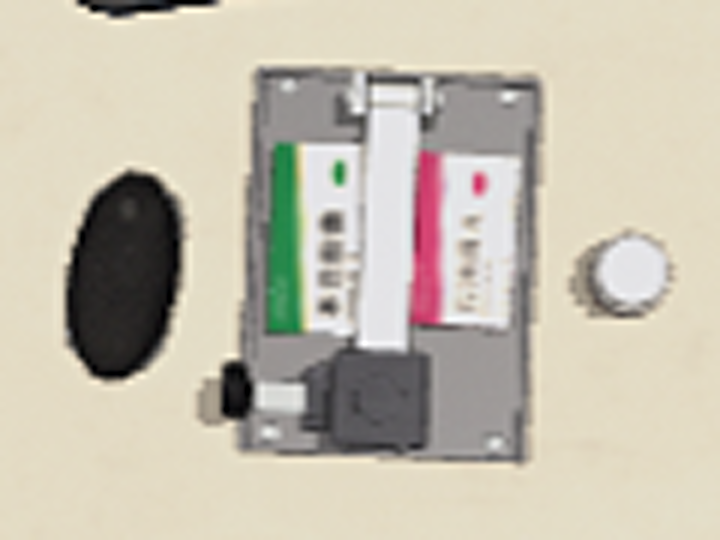

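View pics/d1.png

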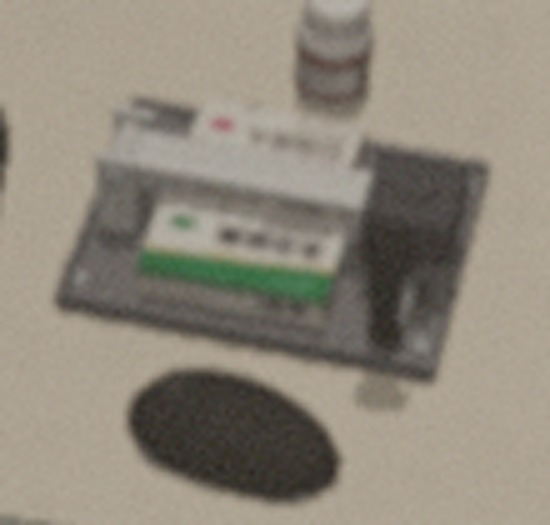

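```bash
python3 - <<'E'
from h import *
np.set_printoptions(precision=4,suppress=True)
s=imaging.snapshot("top");S=imaging.snapshot("side")
f=lambda u,v,z:atz(s,u/6+230,v/6+225,z)
TL,TR,BR,BL=[f(*p,.022)[:2] for p in((258,68),(540,78),(522,460),(240,448))]
c=(TL+TR+BR+BL)/4; ex=(TL+TR-BL-BR)/2; ey=(TL+BL-TR-BR)/2
print(c,np.linalg.norm(ex),np.linalg.norm(ey),np.arctan2(ex[1],ex[0]),np.arctan2(-ey[0],ey[1]))
a=(np.arctan2(ex[1],ex[0])*.6+np.arctan2(-ey[0],ey[1])*.4)
R=np.array([[np.cos(a),-np.sin(a)],[np.sin(a),np.cos(a)]])
T=lambda p:np.r_[c+R@np.array(p[:2])/1e3,p[2]/1e3]
for n,p in(("grip",(-72,70,86)),("coup",(-72,0,62)),("piv",(82,0,49))):
    X=T(p);u=px(s,X);v=px(S,X);print(n,X,(u-[230,225])*6,(v-[290,230])*5)
print("disc from top",f(236,388,.092),"coupler top",f(382,398,.066), "yaw",a)
# coupler edges
st=telemetry.state();Rt=Ro.from_rotvec(st["tool_rot"]).as_matrix();print(Rt)
E
```

```text
[0.5418 0.0539] 0.19686165518774312 0.1454340957929513 -0.056065127043293764 -0.052858251232742993
grip [0.4737 0.1278 0.086 ] [235.9837 391.3669] [386.5387 245.032 ]
coup [0.4699 0.0579 0.062 ] [379.6214 399.181 ] [413.2208 178.5155]
piv [0.6236 0.0494 0.049 ] [394.8307  97.8983] [122.511 141.991]
disc from top [0.4751 0.1272 0.092 ] coupler top [0.4703 0.0565 0.066 ] yaw -0.054782376719073454
[[ 0.9184  0.3957  0.    ]
 [ 0.3957 -0.9184  0.    ]
 [ 0.     -0.     -1.    ]]
```

Call:
apply_moves --pt "0.5 0.93 -0.52 0 0 0 0.147" --pt "0.5 0.93 -0.52 0 0 0 0.147" --pt "0.5 0.93 -0.52 0 0 0 0.147" --pt "0.5 0.93 -0.52 0 0 0 0.147" --pt "0.5 0.93 -0.52 0 0 0 0.147" --pt "0.5 0.93 -0.52 0 0 0 0.147" --pt "0.5 0.93 -0.52 0 0 0 0.147" --force 40

```text
time_s: 2.3
tcp_pos: [0.3872, -0.4278, 0.2315]
tool_rot: [3.14, -0.084, 0.0]
force: [-0.9, -0.8, 1.0]
finger_gap: 0.0427
gripper_force: 0.0
```

Call:
apply_moves --pt "0.5 0.3 -1 0 0 0 0" --pt "0.5 0.3 -1 0 0 0 0" --pt "0.5 0.3 -1 0 0 0 0" --pt "0.5 0.3 -1 0 0 0 0" --pt "0.5 0.3 -1 0 0 0 0" --pt "0.5 0.3 -1 0 0 0 0"

```text
time_s: 2.9
tcp_pos: [0.4581, -0.2311, 0.2314]
tool_rot: [3.14, -0.084, 0.0]
force: [0.2, -0.8, 0.2]
finger_gap: 0.0423
gripper_force: 0.0
```

Call:
apply_moves --pt "0.5 0 -1 0 0 0 0" --pt "0.5 0 -1 0 0 0 0" --pt "0.5 0 -1 0 0 0 0" --pt "0.5 0 -1 0 0 0 0" --pt "0.5 0 -1 0 0 0 0" --pt "0.5 0 -1 0 0 0 0"

```text
time_s: 3.5
tcp_pos: [0.4692, -0.0324, 0.2314]
tool_rot: [3.14, -0.084, 0.001]
force: [-0.2, -0.4, 0.2]
finger_gap: 0.0425
gripper_force: 0.0
```

Call:
apply_moves --pt "0.5 0 -0.78 0.3 0 0 0" --pt "0.5 0 -0.78 0.3 0 0 0" --pt "0.5 0 -0.78 0.3 0 0 0" --pt "0.5 0 -0.78 0.3 0 0 0" --pt "0.5 0 -0.78 0.3 0 0 0" --pt "0.5 0 -0.78 0.3 0 0 0" --pt "0.5 0 -0.78 0.3 0 0 0"

```text
time_s: 4.2
tcp_pos: [0.478, 0.1221, 0.1717]
tool_rot: [3.14, -0.09, 0.001]
force: [0.6, -0.4, 0.1]
finger_gap: 0.043
gripper_force: 0.0
```

Call:
apply_moves --pt "0.5 -0.02 -0.028 0.15 0 0 0" --pt "0.5 -0.02 -0.028 0.3 0 0 0" --pt "0.5 -0.02 -0.028 0.3 0 0 0" --pt "0.5 -0.02 -0.028 0.3 0 0 0"

```text
time_s: 4.6
tcp_pos: [0.4739, 0.1288, 0.1119]
tool_rot: [3.14, -0.089, -0.001]
force: [0.3, -0.4, -0.7]
finger_gap: 0.0429
gripper_force: 0.0
```

```bash
python3 - <<'E'
from h import *
S=imaging.snapshot("side"); d=cv2.resize(S["frame"][220:330,300:430],None,fx=5,fy=5,interpolation=cv2.INTER_CUBIC)
cv2.imwrite("pics/d2.png",d); st=telemetry.state()
print(st["tcp_pos"],(px(S,st["tcp_pos"])-[300,220])*5, (px(S,[.4737,.1275,.086])-[300,220])*5)
E
```

```text
[0.47449036 0.12912723 0.11247508] [336.82998175 259.46566726] [336.64781033 294.64427436]
```

View pics/d2.png

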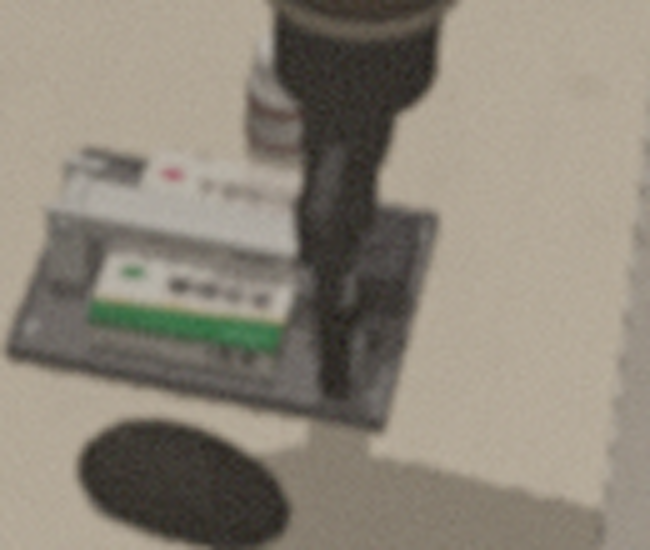

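The picture shows the fingers (column ≈335) directly above the paddle (bottom near (335, 390)), so the alignment is good. Next I descend and close.

Call:
apply_moves --pt "0.5 0 0 0.1 0 0 0" --pt "0.5 0 0 0.2 0 0 0" --pt "0.5 0 0 0.22 0 0 0" --pt "0.5 0 0 0.22 0 0 0" --pt "0.5 0 0 0.22 0 0 0"

```text
time_s: 5.15
tcp_pos: [0.4745, 0.1299, 0.0685]
tool_rot: [-3.14, 0.087, -0.002]
force: [-0.5, -0.3, 0.5]
finger_gap: 0.0428
gripper_force: 0.0
```

Call:
apply_moves --pt "0.3 0 0 0 0 0 0" --pt "0.3 0 0 0 0 0 0" --pt "0.2 0 0 0 0 0 0" --pt "0.2 0 0 0 0 0 0" --pt "0.2 0 0 0 0 0 0" --force 40

```text
time_s: 5.65
tcp_pos: [0.4737, 0.1299, 0.0674]
tool_rot: [-3.14, 0.086, -0.0]
force: [-0.8, 0.3, -0.2]
finger_gap: 0.0172
gripper_force: 0.0
```

Call:
apply_moves --pt "0 0 0 0 0 0 0" --pt "0 0 0 0 0 0 0" --pt "0 0 0 0 0 0 0" --pt "0 0 0 0 0 0 0" --pt "0 0 0 0 0 0 0" --force 60

```text
time_s: 6.15
tcp_pos: [0.4737, 0.1302, 0.0674]
tool_rot: [-3.14, 0.087, -0.0]
force: [-1.2, 5.0, 4.6]
finger_gap: 0.0111
gripper_force: 60.8
```

Call:
apply_moves --pt "0 0 -0.015 0 0 0 0" --pt "0 0 -0.03 0 0 0 0" --pt "0 0 -0.045 0 0 0 0" --pt "0 0 -0.045 0 0 0 0" --pt "0 0 -0.045 0 0 0 0"

```text
time_s: 6.65
tcp_pos: [0.4741, 0.1388, 0.0673]
tool_rot: [3.14, -0.086, -0.0]
force: [1.0, -5.4, 4.8]
finger_gap: 0.0112
gripper_force: 61.1
```

Call:
apply_moves --pt "0 0 -0.01 0 0 0 0" --pt "0 0 -0.01 0 0 0 0" --pt "0 0 -0.01 0 0 0 0"

```text
time_s: 6.95
tcp_pos: [0.4742, 0.1407, 0.0673]
tool_rot: [3.14, -0.086, -0.0]
force: [-0.8, -8.2, 4.7]
finger_gap: 0.011
gripper_force: 61.1
```

Call:
apply_moves --pt "0 0 -0.01 0 0 0 0" --pt "0 0 -0.01 0 0 0 0" --pt "0 0 -0.01 0 0 0 0"

```text
time_s: 7.25
tcp_pos: [0.4743, 0.1424, 0.0673]
tool_rot: [3.14, -0.086, -0.0]
force: [0.8, -9.1, 4.3]
finger_gap: 0.0111
gripper_force: 61.5
```

Call:
apply_moves --pt "0 0 -0.01 0 0 0 0" --pt "0 0 -0.01 0 0 0 0" --pt "0 0 -0.01 0 0 0 0"

```text
time_s: 7.55
tcp_pos: [0.4742, 0.1429, 0.0671]
tool_rot: [3.138, -0.085, -0.002]
force: [3.3, -32.7, 2.8]
finger_gap: 0.0106
gripper_force: 62.1
```

The wrist force jumped to 33 N, so the latch is at its stop. I ease off slightly, then lift along the hinge arc.

Call:
apply_moves --pt "0 0 0.004 0 0 0 0" --pt "0 0 0.004 0 0 0 0" --pt "0 0.005 0.004 -0.019 0 0 0" --pt "0 0.01 0.004 -0.038 0 0 0" --pt "0 0.016 0.004 -0.057 0 0 0" --pt "0 0.022 0.004 -0.076 0 0 0" --pt "0 0.022 0.004 -0.076 0 0 0" --pt "0 0.022 0.004 -0.076 0 0 0"

```text
time_s: 8.35
tcp_pos: [0.4777, 0.1424, 0.0818]
tool_rot: [3.138, -0.086, -0.004]
force: [2.1, -20.6, -8.0]
finger_gap: 0.0116
gripper_force: 59.7
```

Call:
apply_moves --pt "0 0.014 0 -0.037 0 0 0" --pt "0 0.03 0 -0.074 0 0 0" --pt "0 0.047 0 -0.109 0 0 0" --pt "0 0.067 0 -0.143 0 0 0" --pt "0 0.088 0 -0.177 0 0 0" --pt "0 0.11 0 -0.21 0 0 0" --pt "0 0.134 0 -0.24 0 0 0" --pt "0 0.16 0 -0.27 0 0 0" --pt "0 0.182 0 -0.294 0 0 0" --pt "0 0.2 0 -0.31 0 0 0" --pt "0 0.2 0 -0.31 0 0 0" --pt "0 0.2 0 -0.31 0 0 0" --pt "0 0.2 0 -0.31 0 0 0"

```text
time_s: 9.65
tcp_pos: [0.5161, 0.1402, 0.1435]
tool_rot: [3.138, -0.086, -0.008]
force: [-8.3, -14.2, 0.3]
finger_gap: 0.0109
gripper_force: 58.9
```

```bash
python3 - <<'E'
from h import *
np.set_printoptions(precision=3,suppress=True)
S=imaging.snapshot("side"); d=cv2.resize(S["frame"][210:330,290:430],None,fx=5,fy=5,interpolation=cv2.INTER_CUBIC)
cv2.imwrite("pics/d3.png",d); st=telemetry.state()
print(st["tcp_pos"],st["force"],st["gripper_force"],st["dq"])
a=-.055;ex=np.array([np.cos(a),np.sin(a),0]);ey=np.array([-np.sin(a),np.cos(a),0]);c=np.array([.5418,.0539,0])
for th in(0,.45,.57):
  for y in(-.024,.024):
    x,z=-.154,.017; X=c+ex*(.082+x*np.cos(th)+z*np.sin(th))+ey*y+[0,0,.049-x*np.sin(th)+z*np.cos(th)]
    print(th,y,X,(px(S,X)-[290,210])*5)
E
```

```text
[0.516 0.14  0.144] [ -8.318 -15.381   0.489] 58.945432305336 [-0.001 -0.001  0.     0.     0.     0.   ]
0 -0.024 [0.469 0.034 0.066] [422.991 240.422]
0 0.024 [0.471 0.082 0.066] [403.889 306.41 ]
0.45 -0.024 [0.491 0.033 0.131] [385.006 140.516]
0.45 0.024 [0.494 0.081 0.131] [364.445 206.003]
0.57 -0.024 [0.502 0.032 0.146] [365.006 114.656]
0.57 0.024 [0.505 0.08  0.146] [343.842 179.91 ]
```

View pics/d3.png

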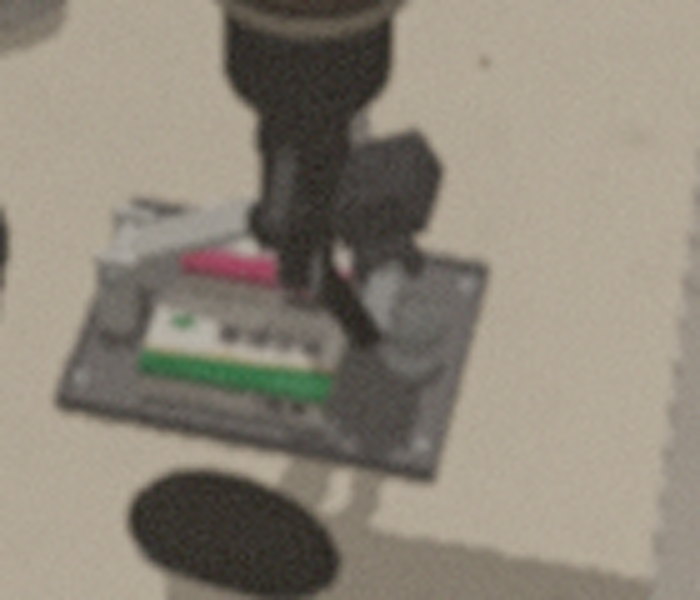

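The picture shows the bar tilted up from the hinge at (125, 240). The coupler, near (390, 180), is well clear of the ball at about (415, 300), the fingers hold the paddle's disc, and the cartons haven't moved.

```bash
python3 -c "
from h import *
print(order.job_done())"
```

```text
the job is handed in; nothing more can be done
None
```

The latch was pulled to its stop, the bar was lifted off the ball, and its coupler end is held about 8 cm (calculated from the arm's position) above where it sat; the job is handed in with the grip kept, and no verdict was returned.

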